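Returns flap at the parts counter

TASK

Post the small cardboard carton that stands between the guide strips of the returns station through the sprung flap into its bin: push the flap open with one finger and keep it open with that finger while the other finger pushes the carton along the deck and through the gap, until it drops into the bin. Then draw the fingers out so that the flap springs shut. Do not pick the carton up, and leave the other parts on the deck and table where they are.

Things in the scene. Friction and masses are not known exactly. Their poses are not given: they have to be found in the camera images.
- station: the returns station, a fixed grey sheet-metal box. Origin on the table, in the plane of fence and flap, under the middle of the gap; x points through the gap from deck to bin, y along the fence to the left, z up. All mm below are in this frame. Flat deck, top at z = 80, x = -210 to 4, y = -150 to 150
- gap (a point): middle of the gap's sill (0, 0, 80 mm in the station frame). A fence 10 mm thick stands on the deck at x = 0, top at z = 130, with a gap from y = -56 to y = 58 mm that is open above and filled by the flap
- lane (a point): flap end of the lane, on the deck midway between the guide strips (-8, -18, 80 mm in the station frame). Two aluminium guide strips, 5 mm thick and 12 mm high (top at z = 92), run along station x from -200 to -8, inner faces at y = -42 and y = 6: a lane 48 mm wide in which the small carton stands and slides
- bin (a point): centre of the bin's rubber floor (82, 0, 8 mm in the station frame). The open bin lies right beyond the fence, where the deck ends at x = 4: inside x = 4 to 160, y = -100 to 100, walls 5 mm thick, rim at z = 75 mm
- flap (a joint): flap angle (rad): 0 = shut, in the fence plane; opens away from the deck, over the bin, to 1.6 at most (1.57 = pointing along station x), not the other way. Vertical hinge at station x = 2, y = 55 mm, the left end of the gap. A spring shuts it as soon as it is released: closing torque 0.06 N m when shut, 0.11 N m at a right angle
- flap_edge (a point): middle of the flap's free vertical edge, 109 mm from the hinge axis, at station z = 107 mm; moves with the flap. The flap is an upright aluminium plate 4 mm thick, 46 mm high, z = 84 to 130 mm in the station frame
- carton: the small cardboard carton to post: 46 mm along its x (about along the lane), 40 mm along its y, 42 mm high, 0.14 to 0.28 kg, standing on the deck in the lane in front of the flap; origin at the centre of its underside
- carton_center (a point): centre of the small carton, 21 mm above its underside
- bearing: bystander: steel bearing ring, 48 mm across, 15 mm high, lying on the station's deck left of the guide strips; origin at the centre of its underside
- tin: bystander: small round tin, 42 mm across, 32 mm high, on the station's deck right of the guide strips; origin at the centre of its underside
- filter: bystander: white spin-on filter, 76 mm across, 90 mm high, on the table; origin at the centre of its underside
- brake_disc: bystander: dark steel ring-shaped brake disc, 150 mm across, 20 mm high, on the table; origin at the centre of its underside
- big_carton: bystander: larger cardboard carton, 80 x 110 x 70 mm high, on the table; origin at the centre of its underside
- oil_can: bystander: grey bottle with a black cap, 64 mm across, 140 mm high, on the table; origin at the centre of its underside
- spanner: bystander: steel spanner lying on the table; origin on its underside
Things that resemble listed ones, but are neither listed nor needed, are in the scene too. What is shaped like the carton but blue or green is not meant.

How it is judged:
On the way, in this order (a step that is already met when the one before it is completed fails the run):
1. a finger holds the flap open (over 0.5 rad) while the carton is still on the deck side, its centre over 8 mm short of the fence plane (value of joint flap above 0.5 rad and contact force between the fingers and flap above 0.05 N and x of carton_center in the frame of station below -0.008 m and z of carton_center in the frame of station above 0.09 m), for 0.05 s.
2. the carton's centre goes through the gap at deck height pushed by a finger, while a finger still holds the flap open (over 0.5 rad) (value of joint flap above 0.5 rad and contact force between the fingers and flap above 0.05 N and contact force between the fingers and carton above 0.05 N and x of carton_center in the frame of station between -0.005 and 0.06 m and y of carton_center in the frame of station between -0.056 and 0.058 m and z of carton_center in the frame of station above 0.07 m).
At the end, for the whole second after the job is handed in: the small carton lies at rest inside the bin (centre within the bin's walls and below 60 mm above the table) and the flap is shut (within 0.08 rad) (x of carton_center in the frame of station between 0.004 and 0.16 m and y of carton_center in the frame of station between -0.1 and 0.1 m and z of carton_center in the frame of station below 0.06 m and value of joint flap below 0.08 rad and linear speed of carton below 0.02 m/s); the robot touches nothing.
It fails at once if the carton is lifted (centre more than 20 mm above its height when standing on the deck) (z of carton_center in the frame of station above 0.121 m).
It fails at once if another part on the deck or table is moved by more than 20 mm (distance of any of bearing, tin, filter, brake_disc, big_carton, oil_can, spanner from where it was at the start of the episode above 0.02 m).
It also fails if it takes over 40 s, if anything falls off the work surface, if the arm or the gripper's body presses on something with over 40 N, if the wrist force passes 120 N, or if a joint passes its speed limit or range.

ROBOT

A 6-joint arm with a two-finger parallel gripper is mounted at the origin on the work surface. World frame = base frame: x ahead of the robot, y to its left, z up, the work surface at z = 0. Lengths are in m, angles in rad, forces in N, time in s.
With the tool pointing down it reaches from about 0.35 to 0.875 m from the base axis. Payload 4.2 kg.
Tool frame: the origin (TCP) lies at the very end of the fingers, on their centre line; the grasp point (between the pads) lies 19 mm behind it (arm.grip_depth is the distance from the TCP to the grasp point, in m); y points along the fingers, x is the direction in which the jaws open and shut, and the axes are right-handed (so a half turn about y gives the same grasp; the last joint's range is limited). The gripper opens to 87 mm and grips with 3 to 60 N. Pads are 19 mm wide; open, the fingers measure 117 mm over their backs; the gripper's body (75 mm by 190 mm) begins 51 mm behind the grasp point.
Start: joints at [-0.897, 0.385, 0.008, 0, -1.194, -0.259], TCP at [0.252, -0.572, 0.223] pointing down, gripper open.
Joint ranges: [-3.14, 3.14], [-1.21, 2.06], [-1.07, 1.41], [-3.16, 2.05], [-2.99, -0.16], [-3.1, 3.1]. Speed limits (rad/s): [2.79, 2.79, 3.14, 3.14, 3.14, 3.14].

INTERFACE

Orientations are given as a unit quaternion [x, y, z, w].
In Python, from bench import arm gives the robot as it stands.
- The arm moves only by the tool apply_moves, never from a script. Its argument "deltas" is a list of rows, each an object with "fingers": the gripper command: -1 is shut, 1 is fully open, values between are in proportion; "offset": the shift along the tool's x, y, z in cm, a list of three; "spin": the turn about the tool's y in rad. In form: [{"fingers": fingers, "offset": [dx, dy, dz], "spin": spin}, ...]. A call has exactly 10 rows; each row shifts and turns the pose as measured when the row begins, along the tool's axes as they then stand; what a row does not reach is not made up. A row lasts 1/12 s, in which the tool goes at most 41.7 mm and 7.16 degrees, less where a joint would pass 70% of its speed; a pose out of reach is approached as far as the arm can. A call is refused whole if a number of a shift passes 4.17 or a number of a turn 0.125, either way. A call with a gripper value outside its range is refused whole. The fingers move at their own pace and stop on an object; "force" is the grip in N (left out, the last holds). Time passes only in rows, so rows that do not move let the fingers close, or fill a call up. It gives the time, the measured TCP pose, the force and the opening at its end, in the units of the state.
- arm.get_obs(): the state, without advancing time (a new reading comes with each control period).
- arm.camera(name): name is "scene" or "top"; returns a dict with "color" (480x640x3 uint8, red, green, blue), "depth" (480x640 float32, m along the optical axis (not along the pixel's ray), 0 where there is no reading), "camera_matrix" (3x3 intrinsics, pixels), "k1" (the pictures are not rectified: a ray, as slopes to the right and down, at radius r is drawn at 1 + k1 r^2 times it, then the intrinsics apply), "R" (3x3) and "t" (3): a world point X has camera coordinates R X + t. Camera axes: x right, y down, z forward; pixel columns grow to the right and rows downward; lengths in m; the calibration is good to about 2 mm. A picture is of the moment at which its call begins.
- arm.close_job(): hands the job in, once; it reports no verdict.
The state is a dict: "clock": time; "qpos": joint angles; "qvel": joint speeds; "tau": joint torques, N m; "position": TCP position; "tcp_rot": TCP orientation; "ft_force": force on the tool from outside, world axes, zero at the start; "moment": the same for the moment, N m; "finger_gap": finger opening in m.
Only numpy, scipy, OpenCV 4.12 (cv2) and the standard library are available. Lean on these libraries where they do the work, as an engineer would, in place of code of your own. Each camera call takes 0.05 s, during which the arm holds its last target.

## Working session

There is one attempt and no reset: what is moved stays moved. The work goes in short steps, Python scripts to look and compute and a tool call to move; the robot and the scene stay as the last step left them, time stands still between calls to the robot, and variables do not carry over. Pictures are saved under pics/ and viewed, and the job is handed in when it is done.

Besides the shell and the picture viewer there is one more tool, called after "Call:" as name(argument=value, ...), one argument or row to a line, values as JSON. apply_moves: Moves the arm, as the interface text tells. Its arguments: {"type":"object","properties":{"deltas":{"type":"array"},"force":{"type":"number"}},"required":["deltas"]}

```bash
ls; mkdir -p pics; python3 - <<'E'
from bench import arm
import cv2
print(arm.get_obs(), arm.grip_depth)
for n in("scene","top"):
    c=arm.camera(n); cv2.imwrite(f"pics/{n}0.png",c["color"][:,:,::-1]); print(n,c["camera_matrix"],c["k1"],c["R"],c["t"])
E
```

```text
pics
{'clock': 0.0, 'qpos': array([-8.97404331e-01,  3.85496825e-01,  6.59214505e-03, -5.07181297e-04,
       -1.19398421e+00, -2.58591404e-01]), 'qvel': array([-0.0016773 , -0.0001484 , -0.00012038, -0.00121013, -0.0004438 ,
       -0.00028534]), 'tau': array([ 1.17932461e-03, -3.90664780e+01,  1.87404907e+01,  4.21990067e+00,
        1.08454694e-02, -2.26276366e-04]), 'position': array([ 0.2516404 , -0.57142714,  0.22148126]), 'tcp_rot': array([ 0.38573157,  0.59259713, -0.59181604, -0.38703173]), 'ft_force': array([-0.39807461, -0.22873858,  0.0091058 ]), 'moment': array([ 0.00214918, -0.07653302, -0.02506527]), 'finger_gap': 0.08700326436810746} 0.0187
scene [[448.23309292   0.         310.38267032]
 [  0.         448.23309292 239.25781169]
 [  0.           0.           1.        ]] -0.09945734708278338 [[ 0.18498161  0.98272326  0.00606655]
 [ 0.79794959 -0.14659197 -0.58462573]
 [-0.57363599  0.11298581 -0.81128044]] [-0.0978721  -0.35355941  1.42163052]
top [[485.3077245    0.         310.15596312]
 [  0.         485.3077245  235.24263048]
 [  0.           0.           1.        ]] 0.039413770249813414 [[ 0.0194597  -0.999806   -0.00304577]
 [-0.99024153 -0.0188529  -0.13808071]
 [ 0.1379965   0.00570306 -0.9904163 ]] [0.02267789 0.52558568 1.17474655]
```

View pics/scene0.png

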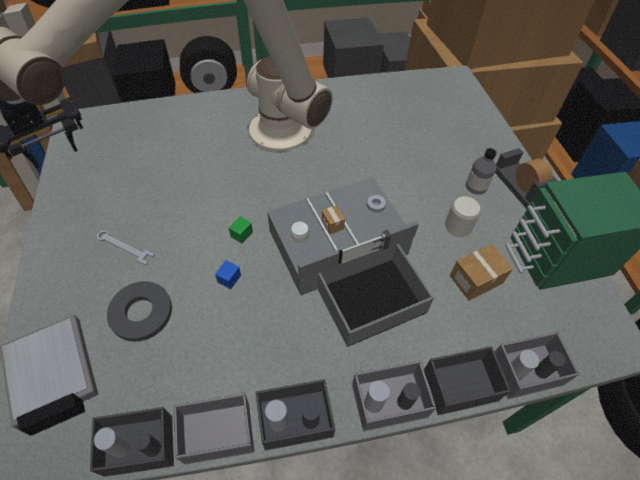

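View pics/top0.png

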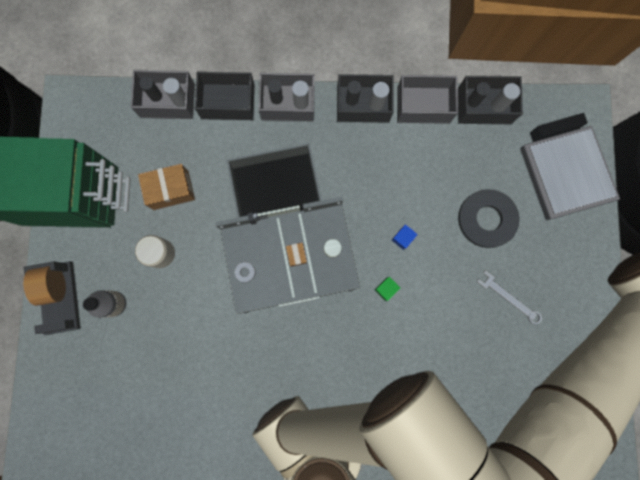

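The top view has the station in the middle: deck around (290,255), bin at (275,180), and the brown carton in the lane at (296,254). In the scene view the carton is at (333,219). The blue cube (404,237) and green cube (388,288) are decoys on the table. I'll enlarge both views.

```bash
cat > h.py <<'E'
import numpy as np, cv2
from bench import arm
def dist(c): return np.array([c["k1"],0,0,0,0.])
def ray(c,uv):
    p=cv2.undistortPoints(np.array(uv,float).reshape(-1,1,2),c["camera_matrix"],dist(c)).reshape(-1,2)
    d=np.c_[p,np.ones(len(p))]@c["R"]; o=-c["R"].T@c["t"]; return o,d
def onz(c,uv,z):
    o,d=ray(c,uv); return o+d*((z-o[2])/d[:,2])[:,None]
def proj(c,X):
    X=np.atleast_2d(X).astype(float)
    return cv2.projectPoints(X,cv2.Rodrigues(c["R"])[0],c["t"],c["camera_matrix"],dist(c))[0].reshape(-1,2)
E
python3 - <<'E'
import cv2
a=cv2.imread("pics/top0.png")[135:320,205:370]; cv2.imwrite("pics/topc.png",cv2.resize(a,None,fx=3.2,fy=3.2,interpolation=cv2.INTER_CUBIC)) 
a=cv2.imread("pics/scene0.png")[170:345,260:440]; cv2.imwrite("pics/scenec.png",cv2.resize(a,None,fx=3.4,fy=3.4,interpolation=cv2.INTER_CUBIC)) 
E
```

```text
(no output)
```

View pics/topc.png

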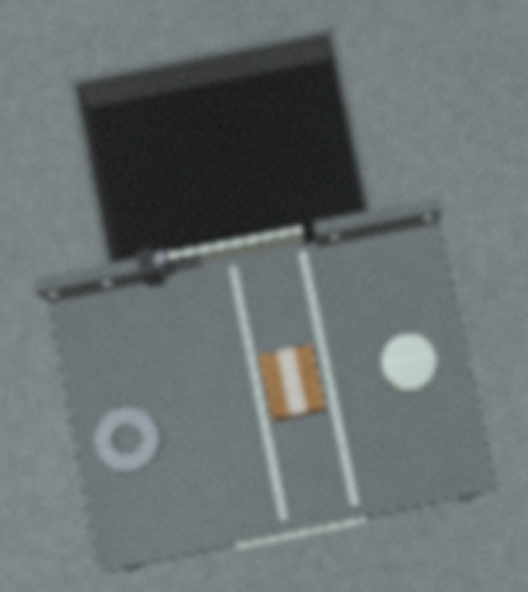

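View pics/scenec.png

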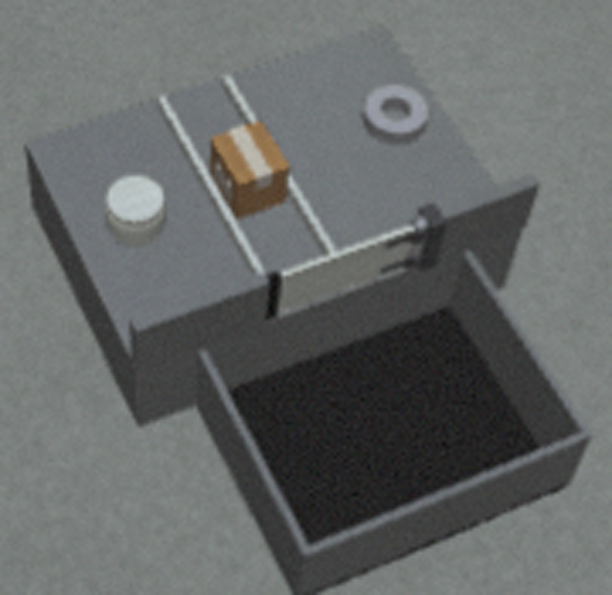

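```bash
cat > m.py <<'E'
from h import *
c=arm.camera("top")
hsv=cv2.cvtColor(c["color"],cv2.COLOR_RGB2HSV)
f=lambda p:(np.array(p,float)+.5)/3.2-.5+np.array([205,135])
P=[((233,266),(-8,8.5),92),((284,520),(-200,8.5),92),((304,252),(-8,-44.5),92),((354,504),(-200,-44.5),92),
   ((80,85),(165,105),75),((330,33),(165,-105),75)]
W=np.array([onz(c,[f(p)],z/1000)[0,:2] for p,s,z in P]); S=np.array([s for _,s,_ in P])/1000.
def fit(S,W):
    a=S-S.mean(0);b=W-W.mean(0);th=np.arctan2((a[:,0]*b[:,1]-a[:,1]*b[:,0]).sum(),(a*b).sum())
    R=np.array([[np.cos(th),-np.sin(th)],[np.sin(th),np.cos(th)]]);t=W.mean(0)-R@S.mean(0);return th,R,t
th,R,t=fit(S,W); print("all",th,t,((W-t)@R-S)*1000)
th4,R4,t4=fit(S[:4],W[:4]); print("strips",th4,t4)
# carton top
m=((hsv[...,0]>5)&(hsv[...,0]<25)&(hsv[...,1]>90)).astype(np.uint8); mm=np.zeros_like(m); mm[225:285,275:320]=m[225:285,275:320]
mm=cv2.morphologyEx(mm,cv2.MORPH_CLOSE,np.ones((7,7)))
k,_=cv2.findContours(mm,cv2.RETR_EXTERNAL,cv2.CHAIN_APPROX_NONE); k=max(k,key=cv2.contourArea)
box=cv2.boxPoints(cv2.minAreaRect(k)); print(box)
B=onz(c,box,.122)[:,:2]; s=(B-t)@R*1000; print(s,s.mean(0), "from px bbox")
# deck heights from depth
d=c["depth"]
for uv in [(296,254),(260,285),(333,248),(245,272)]:
    o,dr=ray(c,[uv]); print(uv,(o+dr[0]*d[uv[1],uv[0]]), )
for uv,z in [((333,248),.112),((245,272),.095)]:
    print((onz(c,[uv],z)[0,:2]-t)@R*1000)
E
python3 m.py
```

```text
all 0.22173064943662535 [0.56576407 0.10387475] [[ 2.0961304   0.62218462]
 [ 1.78008379  0.20201993]
 [ 1.83408389 -0.47580929]
 [ 2.85679407  0.76859746]
 [-5.25403195 -7.10197708]
 [-3.31306022  5.98498435]]
strips 0.22027836002298956 [0.56785061 0.10447655]
[[285.94116 246.23529]
 [301.61176 242.75293]
 [305.8706  261.91763]
 [290.2     265.4    ]]
[[ -80.93808879    1.70958088]
 [ -80.2817802   -35.3690166 ]
 [-125.77947897  -36.1510318 ]
 [-126.38712326    0.72129083]] [-103.3466178   -17.27229417] from px bbox
(296, 254) [0.46932353 0.06423819 0.11736502]
(260, 285) [0.39770351 0.14917404 0.07913625]
(333, 248) [ 0.48526467 -0.02133293  0.11445485]
(245, 272) [0.42799487 0.18631966 0.07622435]
[-105.81490795 -104.60120636]
[-117.94316158  108.44053845]
```

```bash
cat > s.py <<'E'
from h import *
from scipy.spatial.transform import Rotation as Ro
TH,T=0.2203,np.array([.5679,.1045])
RS=np.array([[np.cos(TH),-np.sin(TH)],[np.sin(TH),np.cos(TH)]])
def w2s(p): return (np.atleast_2d(p)[:,:2]-T)@RS*1000
def s2w(p): return np.atleast_2d(p)/1000@RS.T+T
def status(goal=None,z=None,yaw=19.5):
    o=arm.get_obs(); M=Ro.from_quat(o["tcp_rot"]).as_matrix(); p=o["position"]
    x=M[:,0]; print("t",round(o["clock"],2),"pos",p.round(4),"st",w2s(p)[0].round(1),"gap",round(o["finger_gap"],4),"F",o["ft_force"].round(1))
    print("axes x",x.round(3),"y",M[:,1].round(3),"z",M[:,2].round(3),"q6",o["qpos"][5].round(3))
    yx=np.degrees(np.arctan2(x[1],x[0])-TH); print("jaw yaw in station deg",yx.round(2), "spin needed (+M y)",)
    for k in (0,180,-180):
        e=(yaw+k-yx+180)%360-180
        s=e*np.sign(M[2,1]); print("  spin",np.radians(s).round(3))
    D=102/2*x[:2]
    print("fingers st",w2s(p[:2]+D/1000).round(1),w2s(p[:2]-D/1000).round(1))
    if goal is not None:
        g=np.r_[s2w(goal)[0],z]; print("tool delta cm",(M.T@(g-p)*100).round(2))
E
python3 - <<'E'
from s import *
status((-103,5),.25)
c=arm.camera("scene");im=c["color"][:,:,::-1].copy()
for q,z,col in [((-8,8.5),.092,(0,0,255)),((-200,8.5),.092,(0,0,255)),((-8,-44.5),.092,(0,0,255)),((-200,-44.5),.092,(0,0,255)),((0,-150),.13,(255,0,0)),((0,150),.13,(255,0,0)),((2,55),.13,(0,255,0)),((2,-54),.13,(0,255,0)),((160,100),.075,(0,255,255)),((160,-100),.075,(0,255,255)),((-103,-17.5),.122,(255,0,255)),((-210,-150),.08,(255,255,0)),((-210,150),.08,(255,255,0))]:
    u=proj(c,np.r_[s2w(q)[0],z])[0]; cv2.circle(im,tuple(int(round(v*16)) for v in u),16,col,-1,cv2.LINE_AA,4)
cv2.imwrite("pics/ov.png",cv2.resize(im[170:345,260:440],None,fx=3.4,fy=3.4,interpolation=cv2.INTER_CUBIC))
E
```

```text
t 0.15 pos [ 0.2517 -0.5716  0.2217] st [-456.3 -590.7] gap 0.0869 F [-0.5  0.8  0.4]
axes x [-0.403  0.915  0.002] y [-0.001  0.001 -1.   ] z [-0.915 -0.403  0.   ] q6 -0.259
jaw yaw in station deg 101.14 spin needed (+M y)
  spin 1.425
  spin -1.717
  spin -1.717
fingers st [[-466.1 -540.6]] [[-446.4 -640.7]]
tool delta cm [ 51.62  -2.75 -46.17]
```

View pics/ov.png

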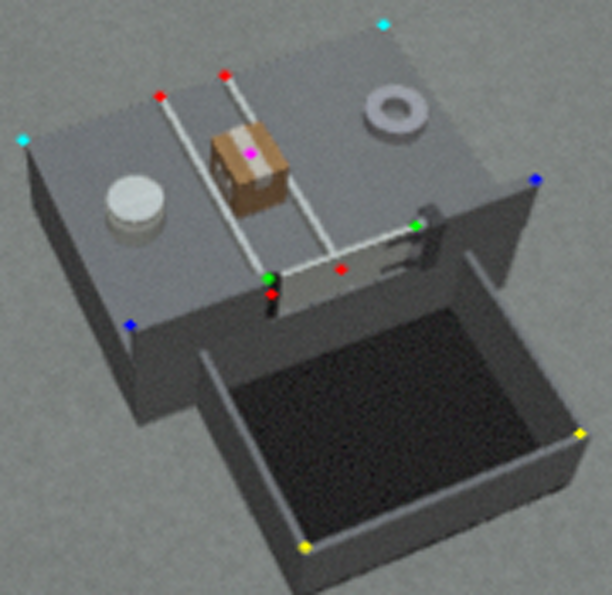

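The overlay agrees with the strips, fence ends, flap and bin to within 1–2 mm. The brown carton's measured centre is at station (-103, -17.5), in the lane, and its measured footprint (about 46 × 37 mm) fits the given 46 × 40 mm. Now I'll turn and raise the tool.

Call:
apply_moves(
  deltas=[
    {"fingers":1,"offset":[0,-0.4,0],"spin":-0.12},
    {"fingers":1,"offset":[0,-0.4,0],"spin":-0.12},
    {"fingers":1,"offset":[0,-0.4,0],"spin":-0.12},
    {"fingers":1,"offset":[0,-0.4,0],"spin":-0.12},
    {"fingers":1,"offset":[0,-0.4,0],"spin":-0.12},
    {"fingers":1,"offset":[0,-0.4,0],"spin":-0.12},
    {"fingers":1,"offset":[0,-0.4,0],"spin":-0.12},
    {"fingers":1,"offset":[0,-0.4,0],"spin":-0.12},
    {"fingers":1,"offset":[0,-0.4,0],"spin":-0.12},
    {"fingers":1,"offset":[0,-0.4,0],"spin":-0.12},
  ],
)

```text
clock: 1.03
position: [0.2507, -0.5695, 0.2586]
tcp_rot: [-0.034, 0.71, -0.703, 0.031]
ft_force: [-0.6, -0.4, 0.4]
finger_gap: 0.0871
```

```bash
python3 -c "
from s import *
status((-103,5),.25)"
```

```text
t 1.03 pos [ 0.2507 -0.5695  0.2586] st [-456.8 -588.4] gap 0.0871 F [-0.6 -0.4  0.4]
axes x [-0.996 -0.091  0.004] y [-0.005  0.01  -1.   ] z [ 0.091 -0.996 -0.011] q6 0.99
jaw yaw in station deg -187.38 spin needed (+M y)
  spin 2.673
  spin -0.469
  spin -0.469
fingers st [[-507.4 -581.8]] [[-406.2 -594.9]]
tool delta cm [-27.47   1.43 -63.38]
```

Call:
apply_moves(
  deltas=[
    {"fingers":1,"offset":[0,0,0],"spin":-0.095},
    {"fingers":1,"offset":[0,0,0],"spin":-0.095},
    {"fingers":1,"offset":[0,0,0],"spin":-0.095},
    {"fingers":1,"offset":[0,0,0],"spin":-0.095},
    {"fingers":1,"offset":[0,0,0],"spin":-0.095},
    {"fingers":1,"offset":[-2.95,0,-2.46],"spin":0},
    {"fingers":1,"offset":[-2.95,0,-2.46],"spin":0},
    {"fingers":1,"offset":[-2.95,0,-2.46],"spin":0},
    {"fingers":1,"offset":[-2.95,0,-2.46],"spin":0},
    {"fingers":1,"offset":[-2.95,0,-2.46],"spin":0},
  ],
)

```text
clock: 1.87
position: [0.3034, -0.3839, 0.255]
tcp_rot: [-0.206, 0.683, -0.671, 0.202]
ft_force: [0.7, 0.1, -0.2]
finger_gap: 0.0867
```

```bash
python3 -c "
from s import *
status((-103,5),.25)"
```

```text
t 1.87 pos [ 0.3034 -0.3839  0.255 ] st [-364.9 -418.8] gap 0.0867 F [ 0.7  0.1 -0.2]
axes x [-0.834 -0.552  0.   ] y [-0.01   0.015 -1.   ] z [ 0.552 -0.834 -0.018] q6 1.161
jaw yaw in station deg -159.12 spin needed (+M y)
  spin -3.118
  spin 0.024
  spin 0.024
fingers st [[-412.5 -437. ]] [[-317.2 -400.6]]
tool delta cm [-39.57   1.03 -30.26]
```

Call:
apply_moves(
  deltas=[
    {"fingers":1,"offset":[-3.2,0,-2.4],"spin":0},
    {"fingers":1,"offset":[-3.2,0,-2.4],"spin":0},
    {"fingers":1,"offset":[-3.2,0,-2.4],"spin":0},
    {"fingers":1,"offset":[-3.2,0,-2.4],"spin":0},
    {"fingers":1,"offset":[-3.2,0,-2.4],"spin":0},
    {"fingers":1,"offset":[-3.2,0,-2.4],"spin":0},
    {"fingers":1,"offset":[-3.2,0,-2.4],"spin":0},
    {"fingers":1,"offset":[-3.2,0,-2.4],"spin":0},
    {"fingers":1,"offset":[-3.2,0,-2.4],"spin":0},
    {"fingers":1,"offset":[-3.2,0,-2.4],"spin":0},
  ],
)

```text
clock: 2.7
position: [0.4373, 0.0108, 0.261]
tcp_rot: [-0.203, 0.683, -0.671, 0.203]
ft_force: [1.5, -0.6, 0.7]
finger_gap: 0.0865
```

```bash
python3 -c "
from s import *
status((-103,5),.25)"
```

```text
t 2.7 pos [0.4373 0.0108 0.261 ] st [-147.9  -62.9] gap 0.0865 F [ 1.5 -0.6  0.7]
axes x [-0.835 -0.55  -0.005] y [-0.005  0.017 -1.   ] z [ 0.55  -0.835 -0.017] q6 0.203
jaw yaw in station deg -159.27 spin needed (+M y)
  spin -3.12
  spin 0.021
  spin 0.021
fingers st [[-195.6  -81. ]] [[-100.3  -44.9]]
tool delta cm [-6.6   1.21 -4.74]
```

Call:
apply_moves(
  deltas=[
    {"fingers":1,"offset":[-2.5,0,-1.8],"spin":0.02},
    {"fingers":1,"offset":[-2.5,0,-1.8],"spin":0},
    {"fingers":1,"offset":[-1.8,0,-1.3],"spin":0},
    {"fingers":1,"offset":[0,0,0],"spin":0},
    {"fingers":1,"offset":[0,2,0],"spin":0},
    {"fingers":1,"offset":[0,2,0],"spin":0},
    {"fingers":1,"offset":[0,2,0],"spin":0},
    {"fingers":1,"offset":[0,1,0],"spin":0},
    {"fingers":1,"offset":[0,0,0],"spin":0},
    {"fingers":1,"offset":[0,0,0],"spin":0},
  ],
)

```text
clock: 3.53
position: [0.4694, 0.1013, 0.1898]
tcp_rot: [-0.199, 0.685, -0.672, 0.201]
ft_force: [-0.1, 0.1, 0.3]
finger_gap: 0.0868
```

```bash
python3 -c "
from s import *
status((-103,5),.098)"
```

```text
t 3.53 pos [0.4694 0.1013 0.1898] st [-96.8  18.4] gap 0.0868 F [-0.1  0.1  0.3]
axes x [-0.84  -0.543 -0.007] y [-0.003  0.018 -1.   ] z [ 0.543 -0.84  -0.017] q6 0.044
jaw yaw in station deg -159.77 spin needed (+M y)
  spin -3.129
  spin 0.013
  spin 0.013
fingers st [[-144.7    0.8]] [[-49.   36.1]]
tool delta cm [1.11 9.15 1.2 ]
```

Call:
apply_moves(
  deltas=[
    {"fingers":1,"offset":[0.6,0,0.6],"spin":0.01},
    {"fingers":1,"offset":[0.5,0,0.6],"spin":0},
    {"fingers":1,"offset":[0,0,0],"spin":0},
    {"fingers":1,"offset":[0,2,0],"spin":0},
    {"fingers":1,"offset":[0,2,0],"spin":0},
    {"fingers":1,"offset":[0,1,0],"spin":0},
    {"fingers":1,"offset":[0,0,0],"spin":0},
    {"fingers":1,"offset":[0,0,0],"spin":0},
    {"fingers":1,"offset":[0,0,0],"spin":0},
    {"fingers":1,"offset":[0,0,0],"spin":0},
  ],
)

```text
clock: 4.37
position: [0.4712, 0.0833, 0.1471]
tcp_rot: [-0.188, 0.687, -0.672, 0.202]
ft_force: [-0.5, 0.1, 1.1]
finger_gap: 0.0871
```

```bash
python3 -c "
from s import *
status((-103,5),.098)
c=arm.camera('scene');cv2.imwrite('pics/s2.png',cv2.resize(c['color'][130:345,240:460,::-1],None,fx=2.7,fy=2.7,interpolation=cv2.INTER_CUBIC))"
```

```text
t 4.37 pos [0.4712 0.0833 0.1471] st [-99.    0.4] gap 0.0871 F [-0.5  0.1  1.1]
axes x [-0.847 -0.53  -0.025] y [ 0.014  0.025 -1.   ] z [ 0.531 -0.847 -0.014] q6 0.066
jaw yaw in station deg -160.59 spin needed (+M y)
  spin 3.14
  spin -0.002
  spin -0.002
fingers st [[-147.1  -16.5]] [[-50.9  17.3]]
tool delta cm [ 0.35  4.91 -0.5 ]
```

View pics/s2.png

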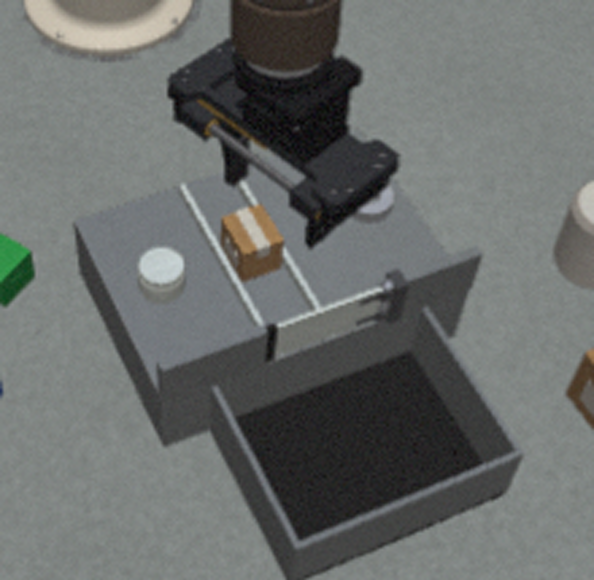

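Call:
apply_moves(
  deltas=[
    {"fingers":1,"offset":[0.2,0,-0.3],"spin":0},
    {"fingers":1,"offset":[0.2,0,-0.2],"spin":0},
    {"fingers":1,"offset":[0,1.5,0],"spin":0},
    {"fingers":1,"offset":[0,1.5,0],"spin":0},
    {"fingers":1,"offset":[0,1,0],"spin":0},
    {"fingers":1,"offset":[0,0.7,0],"spin":0},
    {"fingers":1,"offset":[0,0,0],"spin":0},
    {"fingers":1,"offset":[0,0,0],"spin":0},
    {"fingers":1,"offset":[0,0,0],"spin":0},
    {"fingers":1,"offset":[0,0,0],"spin":0},
  ],
)

```text
clock: 5.25
position: [0.4677, 0.0891, 0.1039]
tcp_rot: [-0.184, 0.687, -0.671, 0.207]
ft_force: [-0.2, -0.5, -0.7]
finger_gap: 0.0868
```

```bash
python3 -c "
from s import *
status((-103,5),.098)"
```

```text
t 5.25 pos [0.4677 0.0891 0.1039] st [-101.1    6.9] gap 0.0868 F [-0.2 -0.5 -0.7]
axes x [-0.846 -0.532 -0.037] y [ 0.025  0.03  -0.999] z [ 0.533 -0.846 -0.012] q6 0.055
jaw yaw in station deg -160.46 spin needed (+M y)
  spin -3.141
  spin 0.001
  spin 0.001
fingers st [[-149.2  -10.1]] [[-53.1  24. ]]
tool delta cm [0.26 0.58 0.12]
```

Call:
apply_moves(
  deltas=[
    {"fingers":1,"offset":[0,0.4,0.1],"spin":0},
    {"fingers":1,"offset":[-0.5,0,0.2],"spin":0},
    {"fingers":1,"offset":[-0.5,0,0.2],"spin":0},
    {"fingers":1,"offset":[-0.5,0,0.2],"spin":0},
    {"fingers":1,"offset":[-0.5,0,0.2],"spin":0},
    {"fingers":1,"offset":[-0.5,0,0.2],"spin":0},
    {"fingers":1,"offset":[-0.5,0,0.2],"spin":0},
    {"fingers":1,"offset":[-0.5,0,0.2],"spin":0},
    {"fingers":1,"offset":[0,0,0],"spin":0},
    {"fingers":1,"offset":[0,0,0],"spin":0},
  ],
)

```text
clock: 6.08
position: [0.5099, 0.0956, 0.1015]
tcp_rot: [-0.184, 0.687, -0.672, 0.207]
ft_force: [-1.7, -0.8, 0.9]
finger_gap: 0.0868
```

```bash
cat > look.py <<'E'
import sys
from s import *
n=sys.argv[1]
status((float(sys.argv[2]),float(sys.argv[3])),.1)
c=arm.camera('scene');a=cv2.resize(c['color'][150:345,250:440,::-1],(400,410),interpolation=cv2.INTER_CUBIC)
c=arm.camera('top');b=cv2.resize(c['color'][130:325,205:395,::-1],(400,410),interpolation=cv2.INTER_CUBIC)
cv2.imwrite(f'pics/{n}.png',np.hstack([a,b]))
E
python3 look.py a1 -60 5
```

```text
t 6.08 pos [0.5099 0.0956 0.1015] st [-58.5   4. ] gap 0.0868 F [-1.7 -0.8  0.9]
axes x [-0.847 -0.531 -0.037] y [ 0.025  0.03  -0.999] z [ 0.532 -0.847 -0.012] q6 0.086
jaw yaw in station deg -160.52 spin needed (+M y)
  spin 3.141
  spin -0.0
  spin -0.0
fingers st [[-106.6  -13. ]] [[-10.5  21. ]]
tool delta cm [ 0.11  0.14 -0.14]
```

View pics/a1.png

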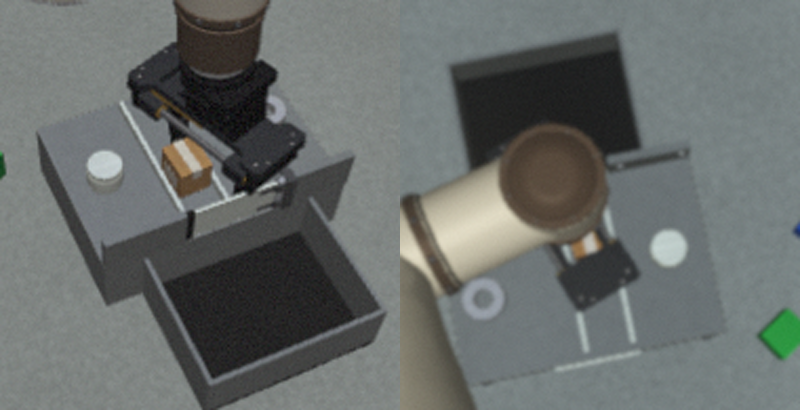

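The rear finger (scene panel, about (180,130)) is behind the carton at (187,165). The front finger (245,185) stands just before the flap. Pushing on.

Call:
apply_moves(
  deltas=[
    {"fingers":1,"offset":[-0.5,0,0.17],"spin":0},
    {"fingers":1,"offset":[-0.5,0,0.17],"spin":0},
    {"fingers":1,"offset":[-0.5,0,0.17],"spin":0},
    {"fingers":1,"offset":[-0.5,0,0.17],"spin":0},
    {"fingers":1,"offset":[-0.5,0,0.17],"spin":0},
    {"fingers":1,"offset":[-0.5,0,0.17],"spin":0},
    {"fingers":1,"offset":[-0.5,0,0.17],"spin":0},
    {"fingers":1,"offset":[0,0,0],"spin":0},
    {"fingers":1,"offset":[0,0,0],"spin":0},
    {"fingers":1,"offset":[0,0,0],"spin":0},
  ],
)

```text
clock: 7.02
position: [0.5426, 0.1021, 0.1007]
tcp_rot: [-0.19, 0.687, -0.672, 0.201]
ft_force: [-3.6, -0.9, 2.0]
finger_gap: 0.0868
```

```bash
python3 look.py a2 25 5
```

```text
t 7.02 pos [0.5426 0.1021 0.1007] st [-25.2   3.2] gap 0.0868 F [-3.6 -0.9  2. ]
axes x [-0.847 -0.531 -0.021] y [ 0.01   0.024 -1.   ] z [ 0.532 -0.847 -0.015] q6 0.106
jaw yaw in station deg -160.52 spin needed (+M y)
  spin 3.141
  spin -0.0
  spin -0.0
fingers st [[-73.2 -13.8]] [[22.9 20.2]]
tool delta cm [-4.79  0.15  1.51]
```

View pics/a2.png

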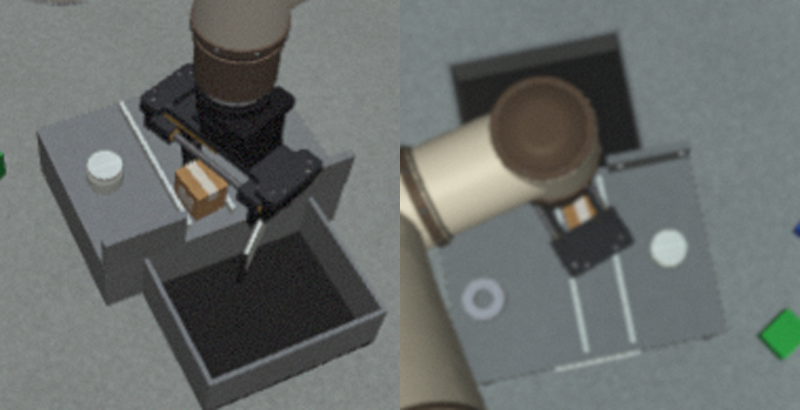

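The flap is well open: its edge runs from (262,215) to (243,275), about 1 rad. The carton at (200,190) is still on the deck. I'll push on with a slight leftward correction.

Call:
apply_moves(
  deltas=[
    {"fingers":1,"offset":[-0.5,0,0.15],"spin":0},
    {"fingers":1,"offset":[-0.5,0,0.15],"spin":0},
    {"fingers":1,"offset":[-0.5,0,0.15],"spin":0},
    {"fingers":1,"offset":[-0.5,0,0.15],"spin":0},
    {"fingers":1,"offset":[-0.5,0,0.15],"spin":0},
    {"fingers":1,"offset":[-0.5,0,0.15],"spin":0},
    {"fingers":1,"offset":[-0.5,0,0.15],"spin":0},
    {"fingers":1,"offset":[0,0,0],"spin":0},
    {"fingers":1,"offset":[0,0,0],"spin":0},
    {"fingers":1,"offset":[0,0,0],"spin":0},
  ],
)

```text
clock: 7.95
position: [0.5807, 0.1114, 0.1008]
tcp_rot: [-0.19, 0.686, -0.673, 0.2]
ft_force: [-2.1, -1.9, 1.0]
finger_gap: 0.0869
```

```bash
python3 look.py a3 25 5
```

```text
t 7.95 pos [0.5807 0.1114 0.1008] st [14.   3.9] gap 0.0869 F [-2.1 -1.9  1. ]
axes x [-0.848 -0.53  -0.019] y [ 0.009  0.023 -1.   ] z [ 0.531 -0.847 -0.015] q6 0.119
jaw yaw in station deg -160.58 spin needed (+M y)
  spin 3.14
  spin -0.001
  spin -0.001
fingers st [[-34.1 -13. ]] [[62.  20.9]]
tool delta cm [-1.07  0.1   0.27]
```

View pics/a3.png

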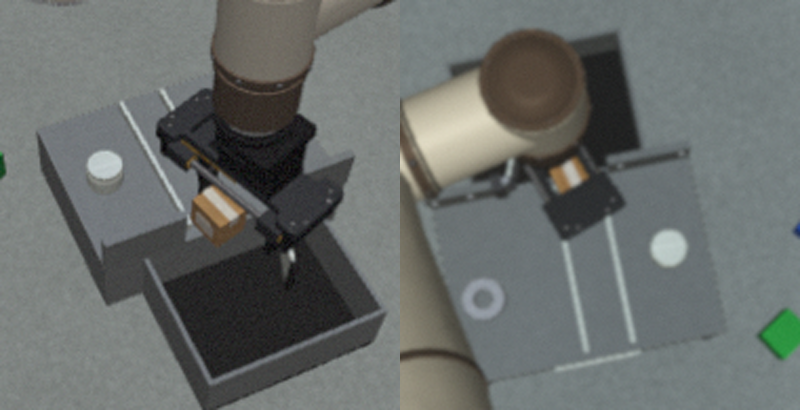

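The carton (218,213) is halfway over the sill, and the flap is held at the front finger (290,265). A little further.

Call:
apply_moves(
  deltas=[
    {"fingers":1,"offset":[-0.4,0,0.13],"spin":0},
    {"fingers":1,"offset":[-0.4,0,0.13],"spin":0},
    {"fingers":1,"offset":[-0.4,0,0.13],"spin":0},
    {"fingers":1,"offset":[-0.4,0,0.13],"spin":0},
    {"fingers":1,"offset":[-0.4,0,0.13],"spin":0},
    {"fingers":1,"offset":[-0.4,0,0.13],"spin":0},
    {"fingers":1,"offset":[0,0,0],"spin":0},
    {"fingers":1,"offset":[0,0,0],"spin":0},
    {"fingers":1,"offset":[0,0,0],"spin":0},
    {"fingers":1,"offset":[0,0,0],"spin":0},
  ],
)

```text
clock: 8.88
position: [0.6111, 0.1199, 0.1026]
tcp_rot: [-0.187, 0.687, -0.672, 0.204]
ft_force: [-0.5, -1.3, -0.8]
finger_gap: 0.0871
```

```bash
python3 look.py a4 -70 5
```

```text
t 8.88 pos [0.6111 0.1199 0.1026] st [45.5  5.6] gap 0.0871 F [-0.5 -1.3 -0.8]
axes x [-0.847 -0.531 -0.028] y [ 0.017  0.026 -1.   ] z [ 0.532 -0.847 -0.013] q6 0.128
jaw yaw in station deg -160.51 spin needed (+M y)
  spin 3.141
  spin -0.0
  spin -0.0
fingers st [[ -2.5 -11.5]] [[93.6 22.6]]
tool delta cm [10.91 -0.   -3.8 ]
```

View pics/a4.png

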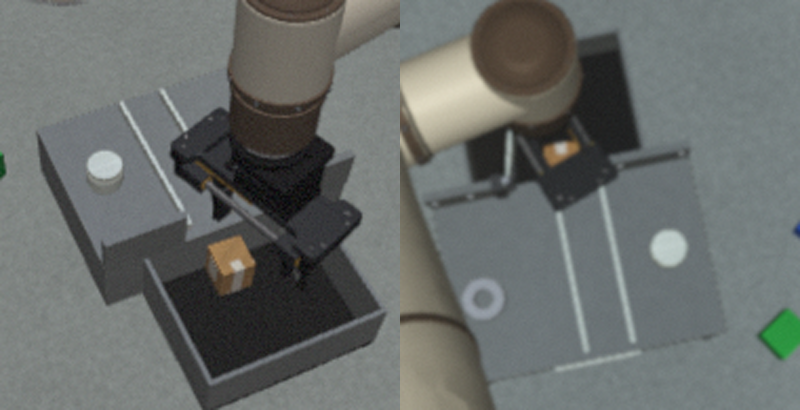

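The carton (232,265) has dropped into the bin. Now I'll draw the fingers back along the lane so the flap can close.

Call:
apply_moves(
  deltas=[
    {"fingers":1,"offset":[1.0,0,-0.36],"spin":0},
    {"fingers":1,"offset":[1.2,0,-0.42],"spin":0},
    {"fingers":1,"offset":[1.2,0,-0.42],"spin":0},
    {"fingers":1,"offset":[1.2,0,-0.42],"spin":0},
    {"fingers":1,"offset":[1.2,0,-0.42],"spin":0},
    {"fingers":1,"offset":[1.2,0,-0.42],"spin":0},
    {"fingers":1,"offset":[1.2,0,-0.42],"spin":0},
    {"fingers":1,"offset":[1.2,0,-0.42],"spin":0},
    {"fingers":1,"offset":[1.2,0,-0.42],"spin":0},
    {"fingers":1,"offset":[0,0,0],"spin":0},
  ],
)

```text
clock: 9.82
position: [0.5011, 0.0947, 0.1015]
tcp_rot: [-0.182, 0.687, -0.672, 0.209]
ft_force: [-0.4, 0.4, -0.6]
finger_gap: 0.0872
```

```bash
python3 look.py a5 -100 5
```

```text
t 9.82 pos [0.5011 0.0947 0.1015] st [-67.3   5. ] gap 0.0872 F [-0.4  0.4 -0.6]
axes x [-0.847 -0.53  -0.042] y [ 0.031  0.03  -0.999] z [ 0.531 -0.847 -0.009] q6 0.074
jaw yaw in station deg -160.55 spin needed (+M y)
  spin 3.141
  spin -0.001
  spin -0.001
fingers st [[-115.3  -12. ]] [[-19.2  22. ]]
tool delta cm [ 3.09  0.03 -1.09]
```

View pics/a5.png

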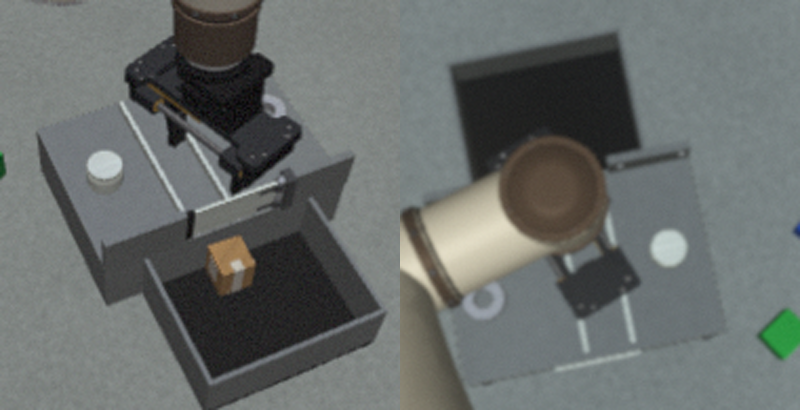

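The flap is shut and the carton lies still at (232,265) in the bin. Now I'll lift clear and check.

Call:
apply_moves(
  deltas=[
    {"fingers":1,"offset":[0.5,0,-0.2],"spin":0},
    {"fingers":1,"offset":[0,-2,0],"spin":0},
    {"fingers":1,"offset":[0,-2,0],"spin":0},
    {"fingers":1,"offset":[0,-2,0],"spin":0},
    {"fingers":1,"offset":[0,-2,0],"spin":0},
    {"fingers":1,"offset":[0,-2,0],"spin":0},
    {"fingers":1,"offset":[0,-2,0],"spin":0},
    {"fingers":1,"offset":[0,0,0],"spin":0},
    {"fingers":1,"offset":[0,0,0],"spin":0},
    {"fingers":1,"offset":[0,0,0],"spin":0},
  ],
)

```text
clock: 10.75
position: [0.4994, 0.0936, 0.2276]
tcp_rot: [-0.179, 0.687, -0.672, 0.212]
ft_force: [-0.9, -0.1, -0.2]
finger_gap: 0.087
```

```bash
python3 look.py a6 -100 5; python3 - <<'E'
from s import *
c=arm.camera("scene"); hsv=cv2.cvtColor(c["color"],cv2.COLOR_RGB2HSV)
m=((hsv[...,0]>5)&(hsv[...,0]<25)&(hsv[...,1]>90)); m[:250]=0;m[320:]=0;m[:,:320]=0;m[:,400:]=0
v,u=np.nonzero(m); o,d=ray(c,np.c_[u,v]); X=o+d*c["depth"][v,u][:,None]
print(len(u), w2s(X).min(0),w2s(X).max(0),np.percentile(X[:,2],[2,50,98]))
E
```

```text
t 10.75 pos [0.4994 0.0936 0.2276] st [-69.2   4.4] gap 0.087 F [-0.9 -0.1 -0.2]
axes x [-0.846 -0.531 -0.051] y [ 0.039  0.033 -0.999] z [ 0.532 -0.847 -0.007] q6 0.068
jaw yaw in station deg -160.49 spin needed (+M y)
  spin -3.141
  spin 0.0
  spin 0.0
fingers st [[-117.2  -12.7]] [[-21.2  21.4]]
tool delta cm [ 3.53 12.6  -1.  ]
356 [   3.66875559 -335.14838441] [486.34208463  32.44593364] [0.01173313 0.05208618 0.05634495]
```

View pics/a6.png

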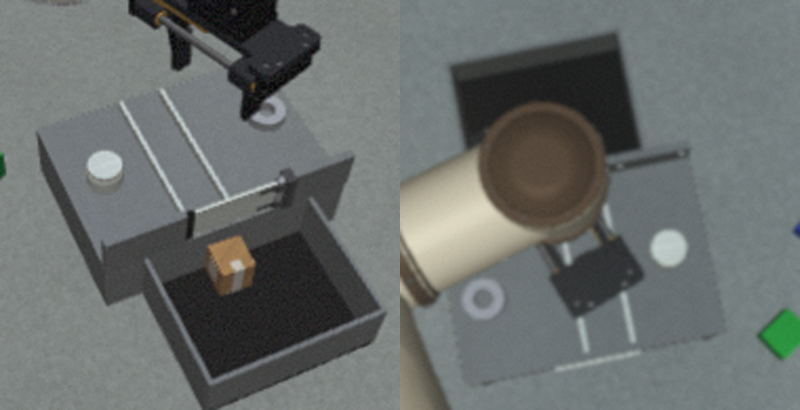

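```bash
python3 -c "
from bench import arm
print(arm.close_job())"
```

```text
the job is handed in; nothing more can be done
None
```

The small carton is in the bin and the flap has sprung shut. The job is handed in at about 11 s of the 40 s allowed; handing in gave no verdict.

- **What I did:** With the gripper fully open and turned about 19.5° to the lane, the front finger pushed the flap open and held it. The rear finger slid the carton along the deck through the gap until it dropped. I then drew the fingers back along the lane and lifted them clear.
- **Last checks, carton:** It lies still in the bin in the last two pictures. Its top is at about 52–56 mm, so its centre is at about 30 mm, below the 60 mm limit. Its position across the bin I judged only from the pictures, because stray pixels spoiled the extent measurement.
- **Last checks, flap and arm:** The flap is in the fence plane by eye; I did not measure its angle. The gripper is clear at 0.23 m, and the wrist readings I took stayed under about 5 N.
- **Bystanders:** The tin and bearing look unmoved by eye. The parts on the table were nowhere near the fingers, and I did not measure any of them again.
- **Disagreements:** Two bin corners picked by eye in the top view were 5–9 mm off, so I fitted the station to the guide strips alone. The overlay then agreed to 1–2 mm. The tool drifted by up to about 3° of tilt during the moves, without effect.

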